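Source check of a radiation probe in a measuring van

TASK

Do the source check on the clamped probe: turn the ratemeter's dial to the green mark, then push in the red knob on the yellow source holder, twist it clockwise until it rests firmly against its stop post, keep it there for two seconds and let go, so that it springs back and pops up locked. Do not wrench the knob against its latch or its stop, leave the dial on green, and do not disturb the jar, the hand-held meter or the screwdriver.

Things in the scene. Friction and masses are not known exactly. Their poses are not given: they have to be found in the camera images.
- ratemeter: Fixed grey bench instrument, 200 deep (x) x 240 wide (y), 45 high in front, 100 behind, three 18 mm tall sockets on its roof. Its front panel slopes up at 20 degrees towards the back, facing the robot; the dial is on its right half, a dead display and keys on its left. Origin: centre of its underside; x to its back, y to its left, z up.
- dial_grip (a point): On the dial's axis, 28 mm out from the panel, a good place for the TCP (fingertips then 3 mm clear of the skirt). z points out of the panel along the axis, x along the bar to its white pointer end. The dial is a black knob: skirt 40 across, 6 thick; on it a bar 40 long (x), 13 wide (y), reaching 32 mm above the panel.
- dial (a joint): Dial angle (rad), growing clockwise seen from outside. Six clicks 0.524 apart between ends 0 and 2.618; dots 36 mm from the axis mark them: 0 white, 0.524 blue, 1.047 yellow, 1.571 black, 2.094 GREEN, 2.618 red. The pointer is 75 degrees left of straight upslope at 0, 45 right at green. Starts on white, blue or yellow. A spring ball snaps it into the nearest click; a click takes about 0.1 N m.
- holder: Source holder, fixed: aluminium plate 250 (x) x 110 (y) x 8; on it, 70 mm to -x of its middle, a yellow shielded head 84 across whose top is 68 above the table; behind that the clamped grey probe, 44 across, along x, top 68 above the table. Origin: centre of the plate's underside; x to the back, y left, z up.
- shutter_grip (a point): On the red knob's vertical axis, 45 mm above the head's top while the knob is up, a good place for the TCP (fingertips 9 mm above the flange). x along the bar to its white line, z up; moves with the knob. The red knob: flange 42 across, 11 to 17 above the head; on it a bar 42 long (x), 14 wide (y), reaching 53 above the head.
- shutter (a joint): Turn of the red knob (rad), growing clockwise from above, 0 at rest (locked, closed). A return spring pulls it back with 0.05 N m at 0, 0.13 N m at 1.2. While it is up a latch lets it turn only about 0.06. Pushed in, it turns; beyond about 0.3 the latch keeps it in. Back at 0 it pops up by itself and locks.
- shutter_push (a joint): How far the red knob is pushed down (m): 0 up and locked, 0.008 at the bottom. The spring pushes back with 4 N at 0 and 9 N at the bottom; from about 0.0065 on it turns freely.
- shutter_lug: Small steel lug on the red knob's flange, 8 wide, reaching 34 mm from the axis at right angles to the bar (towards the knob's +y), 11 to 17 above the head. Origin: on the knob's axis at the height of the head's top; turns with the knob.
- latch: Steel latch hidden inside the yellow head: it blocks the red knob's turning until the knob is pushed in, and is not strong enough to be forced. Origin: on the knob's axis at the head's top. Fixed to the holder; nothing to handle.
- stop_ring: Dark fixed ring, 70 across, round the red knob's foot, with the knob's stop on it: a steel post 9 across, 14 tall, 28 mm from the axis, whose side the lug strikes. The post is clamped differently on each holder: the lug meets it after 0.8 to 1.25 rad of turn. This pose (knob's axis at the head's top) does not tell where the post stands: see it or feel it.
- jar: Glass sample jar with a green cap, 60 across, 85 tall, loose, standing near the holder. Origin: centre of its underside. Bystander.
- doserate_meter: Grey hand-held meter, 151 x 64 x 36, loose, lying near the ratemeter. Origin: underside, about its middle. Bystander.
- screwdriver: Screwdriver, 190 long, red handle 26 across, loose, lying beside the holder. Origin: underside, its middle. Bystander.

How it is judged:
On the way, in this order (a step that is already met when the one before it is completed fails the run):
1. the ratemeter's dial stands at the green mark (within 0.15 rad) (value of joint dial between 1.944 and 2.244 rad), for 0.3 s.
2. the red knob is held with its lug pressed against the stop post (1 N or more) for 1.5 s, the dial still on green (all of step 1 and contact force between shutter_lug and stop_ring above 1 N), for 1.5 s.
At the end, for the whole second after the job is handed in: The dial is on green (within 0.15 rad of 2.094), the red knob is back at rest (under 0.1 rad) and popped up (within 1.2 mm), the jar stands upright, and the jar, hand-held meter and screwdriver are within 20 mm of where they were (all of step 1 and value of joint shutter below 0.1 rad and value of joint shutter_push below 0.0012 m and distance of each of jar, doserate_meter, screwdriver from where it was at the start of the episode below 0.02 m and angle between jar's own z axis and vertical below 0.2 rad); the robot touches nothing.
It fails at once if the knob is wrenched against its stop post (over 40 N between lug and post, 1.1 N m) (contact force between shutter_lug and stop_ring above 40 N).
It fails at once if the knob is forced against its latch (over 40 N on the latch, about 1.4 N m) instead of being pushed in first (contact force between latch and anything else above 40 N).
It fails at once if a bystander is disturbed (moved by more than 20 mm, or the jar tipped) (distance of any of jar, doserate_meter, screwdriver from where it was at the start of the episode above 0.02 m or angle between jar's own z axis and vertical above 0.2 rad).
It also fails if it takes over 72 s, if anything falls off the work surface, if the arm or the gripper's body presses on something with over 40 N, if the wrist force passes 120 N, or if a joint passes its speed limit or range.

ROBOT

A 6-joint arm with a two-finger parallel gripper is mounted at the origin on the work surface. World frame = base frame: x ahead of the robot, y to its left, z up, the work surface at z = 0. Lengths are in m, angles in rad, forces in N, time in s.
With the tool pointing down it reaches from about 0.375 to 0.9 m from the base axis. Payload 3.1 kg.
Tool frame: the origin (TCP) lies between the finger pads, 19 mm behind the fingertips; this is the grasp point; y points along the fingers, x is the direction in which the jaws open and shut, and the axes are right-handed (so a half turn about y gives the same grasp; the last joint's range is limited). The gripper opens to 87 mm and grips with 3 to 60 N. Pads are 19 mm wide; open, the fingers measure 117 mm over their backs; the gripper's body (75 mm by 190 mm) begins 51 mm behind the grasp point.
Start: joints at [-1.302, 0.527, 1.433, -0, 1.181, -0.178], TCP at [0.271, -0.563, 0.241] pointing down, gripper open.
Joint ranges: [-3.08, 3.08], [-0.75, 2.2], [0.22, 2.44], [-1.43, 4.57], [0, 2.65], [-2.85, 2.85]. Speed limits (rad/s): [2.79, 2.79, 3.14, 3.14, 3.14, 3.14].

INTERFACE

Orientations are given as a unit quaternion [x, y, z, w].
In Python, from rig import robot gives the robot as it stands.
- The arm moves only by the tool carry_out, never from a script. Its argument "moves" is a list of rows, each a list of 7 numbers: the opening, from 0 (shut) to 1 (fully open), then the shift along the tool's x, y, z in cm, then the turn, a rotation vector about the tool's x, y, z in rad. In form: [[grip, x, y, z, rx, ry, rz], ...]. A call has 1 to 20 rows; each row is the pose to reach, as a shift and turn from the pose commanded when the call began, along the tool's axes at that moment; what a row does not reach only later rows make up. A row lasts 1/10 s, in which the tool goes at most 50 mm and 8.59 degrees, less where a joint would pass 70% of its speed; a pose out of reach is approached as far as the arm can. A call with a gripper value outside its range is refused whole. The fingers move at their own pace and stop on an object; "force" is the grip in N (left out, the last holds). Time passes only in rows, so rows that repeat a pose let the fingers close. It gives the time, the measured TCP pose, the force and the opening at its end, in the units of the state.
- robot.get_obs(): the state, without advancing time (a new reading comes with each control period).
- robot.camera(name): name is "side" or "top" or "wrist"; returns the picture (400x640x3 uint8, red, green, blue); there is no depth.
- robot.camera_params(name): a dict with "fx", "fy", "cx", "cy" (pixels), "extrinsics" (4x4, takes a point from camera to world coordinates); the wrist camera has in their place "mount" (4x4, takes a point from camera to tool coordinates, whose origin is the TCP and whose axes are the tool frame's). Camera axes: x right, y down, z forward; pixel columns grow to the right and rows downward; lengths in m; the calibration is good to about 2 mm. A picture is of the moment at which its call begins: read the wrist's pose just before it. camera_params takes no time and is no camera call.
- robot.hand_in(): hands the job in, once; it reports no verdict.
The state is a dict: "time": time; "q": joint angles; "joint_velocities": joint speeds; "joint_torque": joint torques, N m; "position": TCP position; "tool_rot": TCP orientation; "ft_force": force on the tool from outside, world axes, zero at the start; "moment": the same for the moment, N m; "grip_width": finger opening in m.
Only numpy, scipy, OpenCV 4.12 (cv2) and the standard library are available. Lean on these libraries where they do the work, as an engineer would, in place of code of your own. Each camera call takes 0.05 s, during which the arm holds its last target.

## Working session

There is one attempt and no reset: what is moved stays moved. The work goes in short steps, Python scripts to look and compute and a tool call to move; the robot and the scene stay as the last step left them, time stands still between calls to the robot, and variables do not carry over. Pictures are saved under pics/ and viewed, and the job is handed in when it is done.

Besides the shell and the picture viewer there is one more tool, called by a JSON object that holds its "name" and its "arguments". carry_out: Moves the arm, as the interface text tells. Its arguments: {"type":"object","properties":{"moves":{"type":"array"},"force":{"type":"number"}},"required":["moves"]}

```bash
mkdir -p pics; ls
python3 - <<'E'
from rig import robot
import cv2,numpy as np
o=robot.get_obs()
for k in o: print(k,np.round(o[k],4))
for n in ["side","top","wrist"]:
    im=robot.camera(n); cv2.imwrite(f"pics/{n}0.png",im[:,:,::-1])
    p=robot.camera_params(n); print(n,p)
E
```

```text
pics
time 0.0
q [-1.3015  0.5285  1.4339  0.      1.1814 -0.1785]
joint_velocities [ 0.0004  0.0002 -0.0013  0.0006 -0.0012  0.0011]
joint_torque [ 2.00000e-04 -4.40044e+01 -1.76595e+01  6.32000e-02  5.83000e-02
 -2.00000e-04]
position [ 0.2704 -0.5627  0.2403]
tool_rot [-0.598   0.3771 -0.3759  0.5991]
ft_force [ 0.0252 -0.0146  0.3047]
moment [ 0.0514  0.0366 -0.0198]
grip_width 0.0869
side {'fx': 379.2272389680204, 'fy': 379.2272389680204, 'cx': 321.513837040372, 'cy': 197.7387704470544, 'extrinsics': array([[-0.82783166, -0.27586781,  0.48845848,  0.14710447],
       [-0.56055191,  0.44066402, -0.70113963,  0.61528895],
       [-0.02182422, -0.85423192, -0.51943386,  0.52241932],
       [ 0.        ,  0.        ,  0.        ,  1.        ]])}
top {'fx': 508.70392742755195, 'fy': 508.70392742755195, 'cx': 314.1623216817852, 'cy': 201.6534086880292, 'extrinsics': array([[ 0.01230643, -0.98822003,  0.15254418,  0.3295619 ],
       [-0.9999187 , -0.01165321,  0.00517557,  0.0424337 ],
       [-0.00333697, -0.15259547, -0.9882831 ,  1.50916417],
       [ 0.        ,  0.        ,  0.        ,  1.        ]])}
wrist {'fx': 311.68225579428616, 'fy': 311.68225579428616, 'cx': 318.27814108738954, 'cy': 199.2564099859446, 'mount': array([[ 9.99999992e-01,  5.15802862e-05,  1.16559603e-04,
         8.46276432e-05],
       [-9.89213432e-05, -2.62631120e-01,  9.64896308e-01,
        -1.44769242e-01],
       [ 8.03818069e-05, -9.64896312e-01, -2.62631113e-01,
         7.21870174e-02],
       [ 0.00000000e+00,  0.00000000e+00,  0.00000000e+00,
         1.00000000e+00]])}
```

View pics/side0.png

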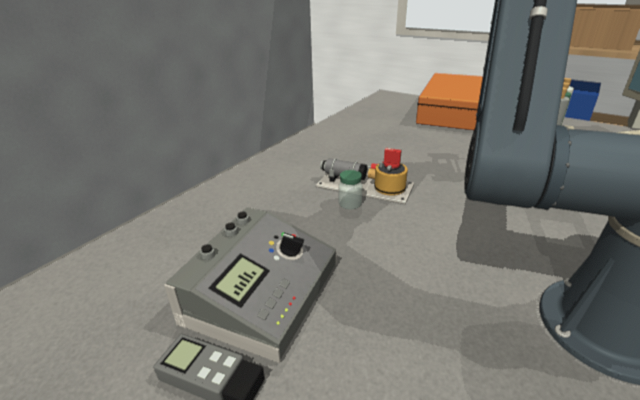

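View pics/top0.png

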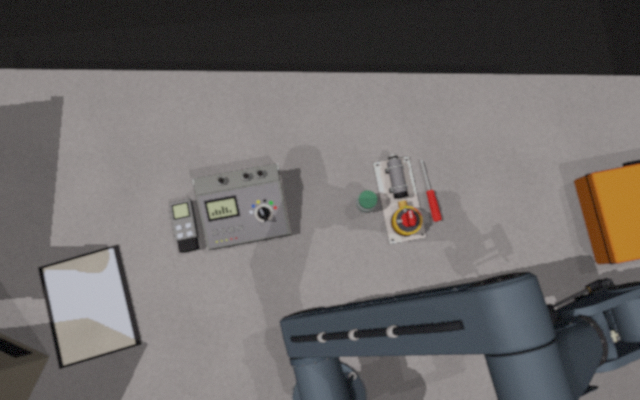

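View pics/wrist0.png

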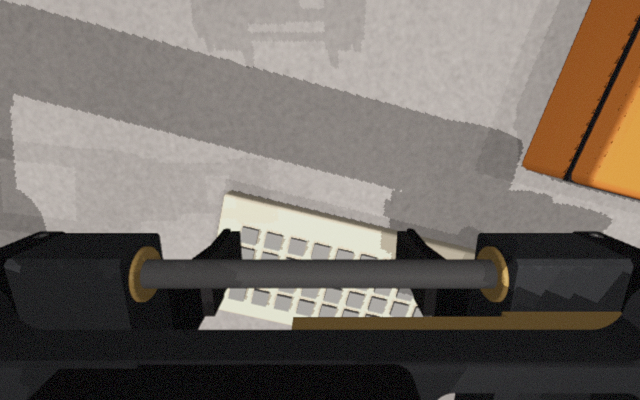

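Run:
```python
import cv2,numpy as np
t=cv2.imread('pics/top0.png'); s=cv2.imread('pics/side0.png')
def z(im,x0,y0,w,h,f,n): cv2.imwrite(n,cv2.resize(im[y0:y0+h,x0:x0+w],None,fx=f,fy=f,interpolation=cv2.INTER_CUBIC))
a=cv2.resize(t[150:250,160:300],(560,400),interpolation=cv2.INTER_CUBIC)
z(t,160,150,140,105,5,'pics/t_meter.png')
z(t,345,150,105,100,6,'pics/t_hold.png')
z(s,150,200,200,150,4,'pics/s_meter.png')
z(s,300,130,130,90,6,'pics/s_hold.png')
```

```text
(no output)
```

View pics/t_meter.png

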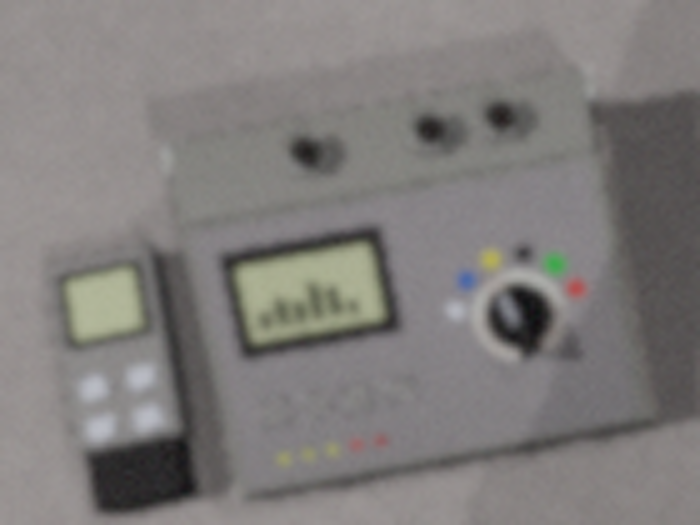

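View pics/t_hold.png

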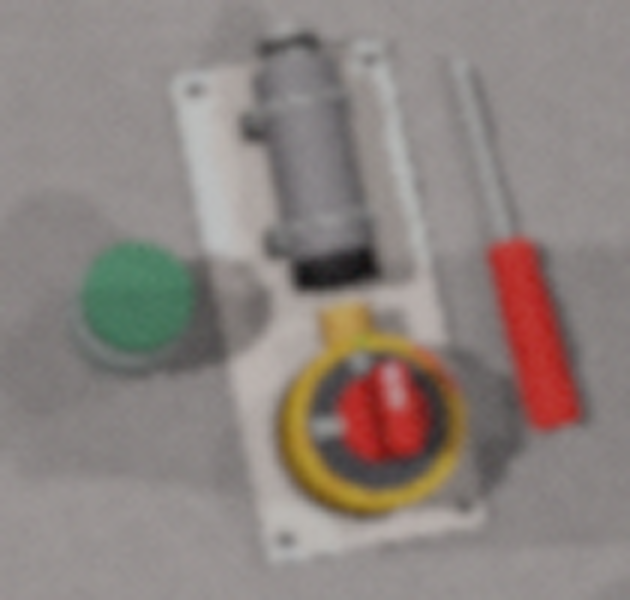

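View pics/s_meter.png

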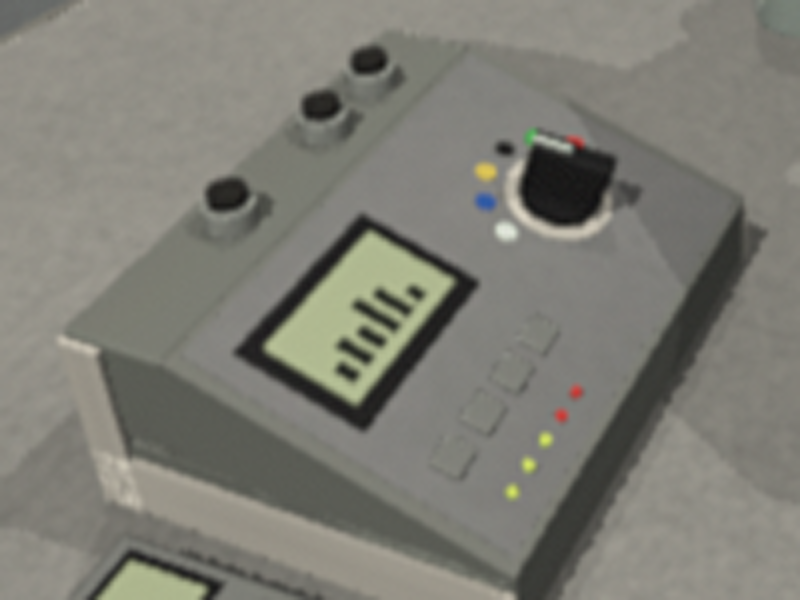

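View pics/s_hold.png

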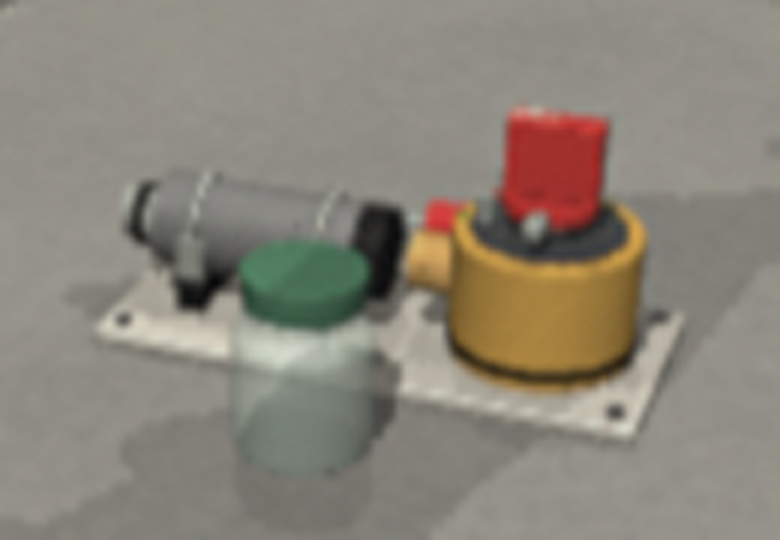

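```bash
cat > h.py <<'E'
import numpy as np,cv2
from scipy.spatial.transform import Rotation as R
from rig import robot
def cam(name,obs=None):
    p=robot.camera_params(name)
    K=np.array([[p['fx'],0,p['cx']],[0,p['fy'],p['cy']],[0,0,1]])
    if 'extrinsics' in p: E=np.array(p['extrinsics'])
    else: E=pose(obs)@np.array(p['mount'])
    return K,E
def pose(o):
    T=np.eye(4);T[:3,:3]=R.from_quat(o['tool_rot']).as_matrix();T[:3,3]=o['position'];return T
def ray(c,uv):
    K,E=c; d=E[:3,:3]@np.linalg.solve(K,[uv[0],uv[1],1]);return E[:3,3],d/np.linalg.norm(d)
def plane(c,uv,z):
    o,d=ray(c,uv);return o+d*(z-o[2])/d[2]
def tri(*cu):
    A=np.zeros((3,3));b=np.zeros(3);rs=[ray(c,u) for c,u in cu]
    for o,d in rs:
        P=np.eye(3)-np.outer(d,d);A+=P;b+=P@o
    x=np.linalg.solve(A,b)
    return x,max(np.linalg.norm(np.cross(x-o,d)) for o,d in rs)
def proj(c,X):
    K,E=c; p=E[:3,:3].T@(np.asarray(X)-E[:3,3]);p=K@p;return p[:2]/p[2]
def rot(o): return R.from_quat(o['tool_rot'])
E
python3 - <<'E'
from h import *
T=cam('top');S=cam('side')
t=lambda x,y,x0,y0,f:((x+.5)/f+x0-.5,(y+.5)/f+y0-.5)
tm={'white':(456,310),'blue':(467,281),'yellow':(490,259),'black':(523,252),'green':(555,264),'red':(576,289)}
sm={'white':(507,231),'blue':(485,202),'yellow':(485,171),'black':(505,149)}
P={}
for k in sm: P[k]=tri((T,t(*tm[k],160,150,5)),(S,t(*sm[k],150,200,4))); print(k,P[k])
print('dial skirt centre @.09',plane(T,t(517,313,160,150,5),.085))
# head: yellow circle top rim centre
print('head', plane(T,t(373,424,345,150,6),.068), plane(S,t(547,222,300,130,6),.068))
print('knob bar top', tri((T,t(398,405,345,150,6)),(S,t(557,117,300,130,6))))
print('lug',plane(T,t(325,425,345,150,6),.082),plane(S,t(537,228,300,130,6),.082),'post',plane(T,t(360,360,345,150,6),.075),plane(S,t(490,210,300,130,6),.08))
print('plate', [plane(T,t(*u,345,150,6),.008) for u in [(195,90),(370,57),(285,540),(463,505)]])
print('jar',plane(T,t(138,296,345,150,6),.085), 'sd',plane(T,t(545,380,345,150,6),.02))
E
```

```text
white (array([0.51934888, 0.22919959, 0.07724414]), np.float64(0.0006300059177461627))
blue (array([0.53591009, 0.22322183, 0.08247404]), np.float64(9.148061555999727e-05))
yellow (array([0.54763484, 0.20975418, 0.08659862]), np.float64(0.00041542048079643007))
black (array([0.5517127 , 0.19106652, 0.08580782]), np.float64(0.0007467314507411269))
dial skirt centre @.09 [0.51753972 0.19403006 0.085     ]
head [ 0.50151849 -0.21442276  0.068     ] [ 0.50802582 -0.22658131  0.068     ]
knob bar top (array([ 0.50340557, -0.21627475,  0.12328664]), np.float64(0.00041966376033511873))
lug [ 0.49910608 -0.1893667   0.082     ] [ 0.49806485 -0.1932741   0.082     ] post [ 0.53114219 -0.20748861  0.075     ] [ 0.52436288 -0.20202096  0.08      ]
plate [array([ 0.67672929, -0.13823569,  0.008     ]), array([ 0.69476466, -0.22648019,  0.008     ]), array([ 0.45075357, -0.1809858 ,  0.008     ]), array([ 0.46905587, -0.2687921 ,  0.008     ])]
jar [ 0.55901836 -0.10140412  0.085     ] sd [ 0.53002222 -0.30781249  0.02      ]
```

```bash
cat >> h.py <<'E'
def target(o,pos,Rm):
    """row values from current measured pose to pos/Rm"""
    T=pose(o); d=T[:3,:3].T@(np.asarray(pos)-T[:3,3])*100
    r=R.from_matrix(T[:3,:3].T@Rm).as_rotvec()
    print('row', np.round(d,2),np.round(r,4)); return d,r
def down(yawx,n=np.array([0,0,1.])):
    """tool y=-n, tool x = direction at yawx (projected)"""
    y=-n/np.linalg.norm(n); x=np.array([np.cos(yawx),np.sin(yawx),0]); x-=y*(x@y); x/=np.linalg.norm(x)
    return np.column_stack([x,y,np.cross(x,y)])
E
python3 - <<'E'
from h import *
o=robot.get_obs();M=pose(o);print(np.round(M,3), 'yaw tool x',np.arctan2(M[1,0],M[0,0]))
for s in (np.pi/2,-np.pi/2):
    target(o,[.505,-.217,.24],down(.186+s))
E
```

```text
[[ 0.433 -0.     0.901  0.27 ]
 [-0.901  0.002  0.433 -0.563]
 [-0.002 -1.     0.     0.24 ]
 [ 0.     0.     0.     1.   ]] yaw tool x -1.122983533469234
row [-21.02   0.09  36.11] [-2.5000e-03 -2.8798e+00  1.0000e-04]
row [-21.02   0.09  36.11] [-1.000e-04  2.618e-01 -1.700e-03]
```

{"name": "carry_out", "arguments": {"moves": [[1,-10.5,0,18,0,0.13,0],[1,-21,0,36.1,0,0.26,0],[1,-21,0,36.1,0,0.26,0],[1,-21,0,36.1,0,0.26,0],[1,-21,0,36.1,0,0.26,0],[1,-21,0,36.1,0,0.26,0],[1,-21,0,36.1,0,0.26,0],[1,-21,0,36.1,0,0.26,0],[1,-21,0,36.1,0,0.26,0],[1,-21,0,36.1,0,0.26,0],[1,-21,0,36.1,0,0.26,0],[1,-21,0,36.1,0,0.26,0]]}}

```text
time: 1.35
position: [0.5046, -0.2188, 0.2411]
tool_rot: [0.545, -0.451, 0.451, -0.544]
ft_force: [-0.4, -0.3, 0.3]
grip_width: 0.0868
```

```bash
cat > shot.py <<'E'
import sys,pickle
from h import *
n=sys.argv[1]
o=robot.get_obs(); im=robot.camera('wrist'); cv2.imwrite(f'pics/{n}.png',im[:,:,::-1]); pickle.dump(o,open(f'pics/{n}.pkl','wb'))
print(o['time'],np.round(o['q'],3),np.round(o['position'],4),np.round(o['joint_velocities'],3))
E
python3 shot.py w1
```

```text
1.35 [-6.120e-01  4.270e-01  1.622e+00 -1.000e-03  1.093e+00  7.720e-01] [ 0.5046 -0.2188  0.2411] [-0.012  0.001 -0.001  0.003  0.     0.002]
```

View pics/w1.png

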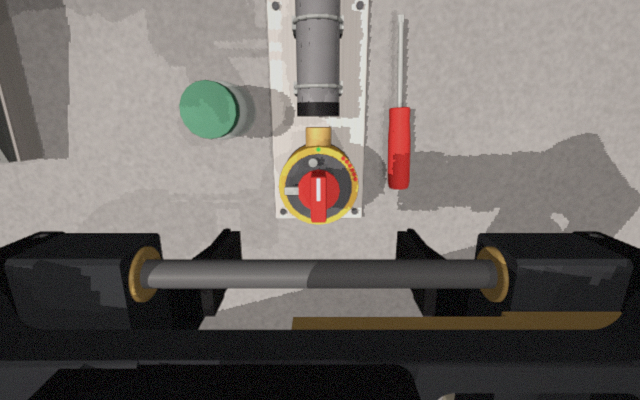

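{"name": "carry_out", "arguments": {"moves": [[1,5,-3,3,0,0,0],[1,5,-3,3,0,0,0],[1,5,-3,3,0,0,0],[1,5,-3,3,0,0,0]]}}

```text
time: 1.8
position: [0.5426, -0.2617, 0.2706]
tool_rot: [0.544, -0.452, 0.451, -0.544]
ft_force: [0.6, -0.0, -0.2]
grip_width: 0.0869
```

```bash
python3 shot.py w2
python3 - <<'E'
import cv2
a=cv2.imread('pics/w1.png');b=cv2.imread('pics/w2.png')
cv2.imwrite('pics/w1z.png',cv2.resize(a[135:235,268:368],None,fx=6,fy=6,interpolation=cv2.INTER_CUBIC))
cv2.imwrite('pics/w2z.png',cv2.resize(b,None,fx=1.2,fy=1.2))
E
```

```text
1.8 [-0.635  0.466  1.456  0.     1.221  0.75 ] [ 0.5426 -0.2617  0.2706] [ 0.013 -0.004  0.033  0.     0.002  0.001]
```

View pics/w1z.png

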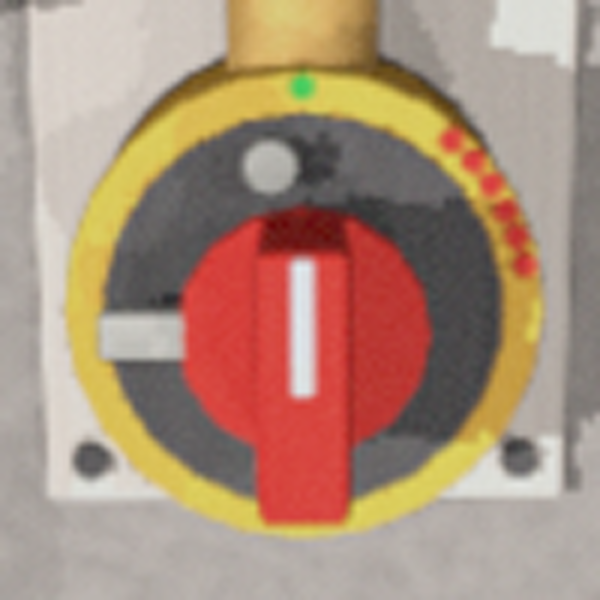

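View pics/w2z.png

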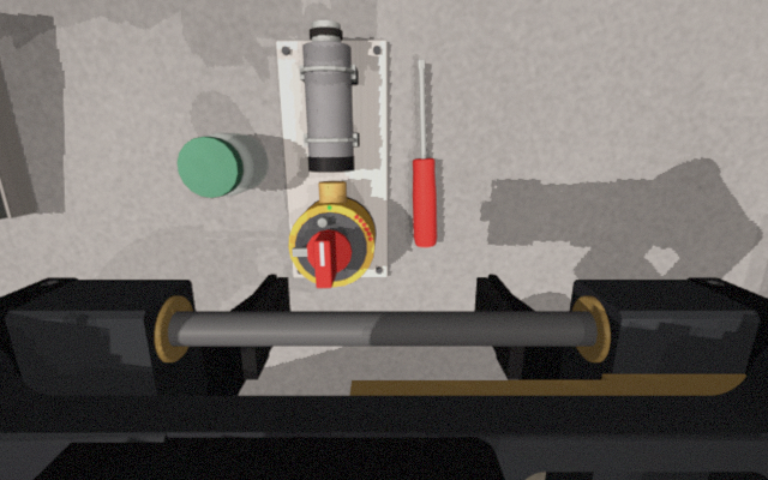

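Run:
```python
import cv2
b=cv2.imread('pics/w2.png')
cv2.imwrite('pics/w2zz.png',cv2.resize(b[155:255,228:328],None,fx=6,fy=6,interpolation=cv2.INTER_CUBIC))
```

```text
(no output)
```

View pics/w2zz.png

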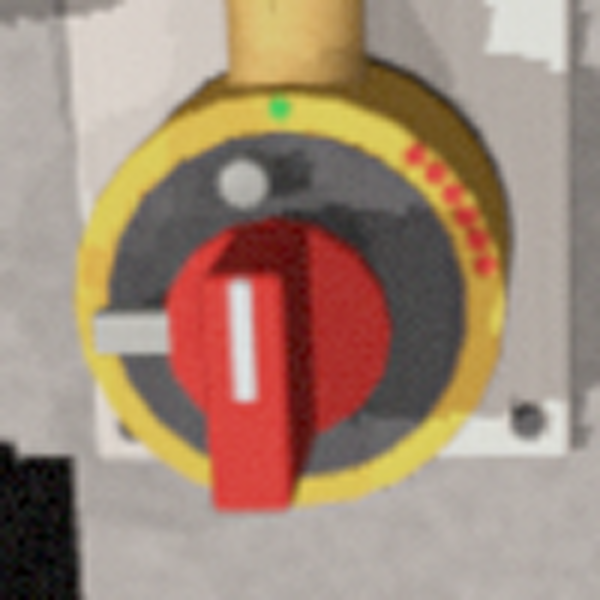

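Run:
```python
from h import *
import pickle
A=cam('wrist',pickle.load(open('pics/w1.pkl','rb')));B=cam('wrist',pickle.load(open('pics/w2.pkl','rb')))
a=lambda u:((u[0]+.5)/6+268-.5,(u[1]+.5)/6+135-.5)
b=lambda u:((u[0]+.5)/6+228-.5,(u[1]+.5)/6+155-.5)
F={'barc':((304,387),(250,391)),'bar_back':((304,252),(245,275)),'bar_front':((304,522),(254,508)),'lineback':((304,258),(239,280)),'linefront':((304,398),(245,402)),
'post':((270,165),(243,184)),'lug':((100,335),(96,333)),'headc':((304,304),(290,297)),'dot':((302,88),(280,107))}
P={}
for k,(u,v) in F.items():
    P[k],e=tri((A,a(u)),(B,b(v))); print(k,np.round(P[k],4),round(e*1000,2))
d=P['linefront'];d=P['lineback']-P['linefront'];print('bar yaw',np.arctan2(d[1],d[0]),'len',np.linalg.norm(P['bar_back']-P['bar_front']))
h=P['headc']
for k in('post','lug','dot'):
    d=P[k]-h;print(k,np.hypot(*d[:2]),np.arctan2(d[1],d[0]))
# on plane estimates from A alone
for k,z in (('barc',.121),('headc',.068),('post',.083),('lug',.085),('dot',.068)):
    print(k,plane(A,a(F[k][0]),z),plane(B,b(F[k][1]),z))
```

```text
barc [ 0.5046 -0.2187  0.1208] 0.06
bar_back [ 0.5244 -0.215   0.121 ] 0.13
bar_front [ 0.4844 -0.2225  0.1217] 0.0
lineback [ 0.5247 -0.2149  0.1258] 0.1
linefront [ 0.5044 -0.2188  0.1259] 0.0
post [ 0.5307 -0.2083  0.0864] 0.14
lug [ 0.4981 -0.1859  0.0872] 0.1
headc [ 0.5057 -0.2185  0.0691] 0.16
dot [ 0.5423 -0.2112  0.0702] 0.16
bar yaw 0.18870018658788568 len 0.04071194253206703
post 0.02702899089694447 0.38548271799701417
lug 0.03343239335797677 1.7986463941912862
dot 0.037319610732802266 0.19586049539726327
barc [ 0.50475794 -0.21870375  0.121     ] [ 0.50467241 -0.21880127  0.121     ]
headc [ 0.505297   -0.21860743  0.068     ] [ 0.50546521 -0.21829246  0.068     ]
post [ 0.53032415 -0.2082555   0.083     ] [ 0.52974855 -0.20798316  0.083     ]
lug [ 0.49763259 -0.18570279  0.085     ] [ 0.49725763 -0.18554203  0.085     ]
dot [ 0.54191654 -0.21134946  0.068     ] [ 0.54194325 -0.21087402  0.068     ]
```

Run:
```python
from h import *
o=robot.get_obs();psi=.21;s,c=np.sin(np.radians(20)),np.cos(np.radians(20))
n=np.array([-s*np.cos(psi),-s*np.sin(psi),c])
target(o,np.array([.518,.196,.075])+.14*n,down(psi-np.pi/2,n))
```

```text
row [-45.22   6.48   1.32] [ 0.3511 -0.0236  0.0017]
```

{"name": "carry_out", "arguments": {"moves": [[1,-22,2,0.5,0.15,0,0],[1,-45,5,1,0.35,-0.02,0],[1,-45,6.5,1.3,0.35,-0.02,0],[1,-45,6.5,1.3,0.35,-0.02,0],[1,-45,6.5,1.3,0.35,-0.02,0],[1,-45,6.5,1.3,0.35,-0.02,0],[1,-45,6.5,1.3,0.35,-0.02,0],[1,-45,6.5,1.3,0.35,-0.02,0],[1,-45,6.5,1.3,0.35,-0.02,0],[1,-45,6.5,1.3,0.35,-0.02,0],[1,-45,6.5,1.3,0.35,-0.02,0],[1,-45,6.5,1.3,0.35,-0.02,0],[1,-45,6.5,1.3,0.35,-0.02,0]]}}

```text
time: 3.15
position: [0.4731, 0.1816, 0.2065]
tool_rot: [-0.445, 0.361, -0.518, 0.635]
ft_force: [-0.3, -0.6, 0.2]
grip_width: 0.0873
```

```bash
python3 shot.py d1
```

```text
3.15 [0.133 0.333 2.005 0.048 0.454 1.46 ] [0.4731 0.1816 0.2065] [-0.007  0.002 -0.004 -0.001  0.002  0.006]
```

{"name": "carry_out", "arguments": {"moves": [[1,4,-3,3,0,0,0],[1,4,-3,3,0,0,0],[1,4,-3,3,0,0,0],[1,4,-3,3,0,0,0]]}}

```text
time: 3.6
position: [0.4973, 0.1471, 0.2441]
tool_rot: [-0.446, 0.361, -0.517, 0.635]
ft_force: [-0.4, -0.5, -0.3]
grip_width: 0.0868
```

```bash
python3 shot.py d2
```

```text
3.6 [0.042 0.278 1.935 0.095 0.587 1.337] [0.4973 0.1471 0.2441] [ 0.022  0.011  0.021 -0.001 -0.    -0.001]
```

View pics/d1.png

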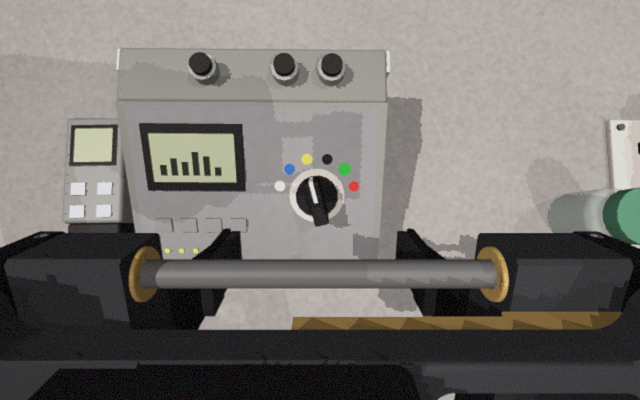

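View pics/d2.png

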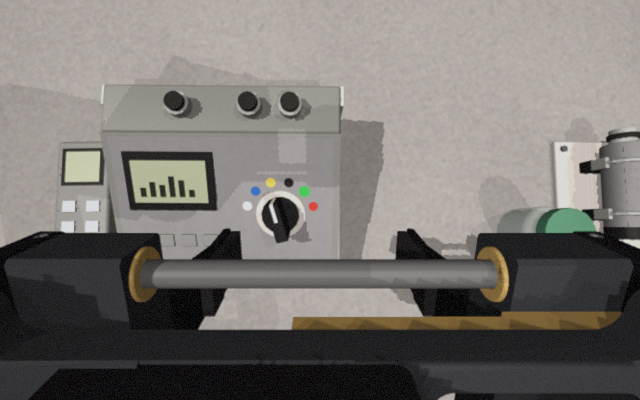

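```bash
cat > dots.py <<'E'
from h import *
import pickle
def find(n,box):
    im=cv2.imread(f'pics/{n}.png');x0,y0,x1,y1=box
    c=im[y0:y1,x0:x1];f=8
    c=cv2.resize(c,None,fx=f,fy=f,interpolation=cv2.INTER_CUBIC)
    h=cv2.cvtColor(c,cv2.COLOR_BGR2HSV);H,S,V=[h[...,i].astype(int) for i in range(3)]
    M={'blue':(abs(H-110)<15)&(S>110),'yellow':(abs(H-26)<10)&(S>110),'green':(abs(H-60)<15)&(S>110),'red':((H<8)|(H>172))&(S>110)}
    r={}
    for k,m in M.items():
        nn,l,st,ce=cv2.connectedComponentsWithStats(m.astype(np.uint8))
        i=1+np.argmax(st[1:,4]); r[k]=(ce[i]+.5)/f-.5+[x0,y0]
    return r
E
python3 - <<'E'
from dots import *
A=cam('wrist',pickle.load(open('pics/d1.pkl','rb')));B=cam('wrist',pickle.load(open('pics/d2.pkl','rb')))
a=find('d1',(270,145,370,230));b=find('d2',(238,172,328,246));print(a,b)
P={}
for k in a:
    P[k],e=tri((A,a[k]),(B,b[k]));print(k,np.round(P[k],4),e*1000)
X=np.array(list(P.values()))
print(np.linalg.norm(P['red']-P['blue']), 2*.036*np.sin(1.571*2/3*1))
for n,x0,y0 in (('d1',270,145),('d2',238,170)):
    im=cv2.imread(f'pics/{n}.png');cv2.imwrite(f'pics/{n}z.png',cv2.resize(im[y0:y0+85,x0:x0+95],None,fx=7,fy=7,interpolation=cv2.INTER_CUBIC))
# in-plane frame
psi=.21;s,c=np.sin(np.radians(20)),np.cos(np.radians(20))
# 3-D: known angles -> axis: least squares for centre, u (upslope), l (left) vectors, linear
ang={'blue':-45,'yellow':-15,'green':45,'red':75}
D=np.array([[1,np.cos(np.radians(t))*.036,np.sin(np.radians(t))*.036] for t in ang.values()])
Y=np.array([P[k] for k in ang])
S,res,_,_=np.linalg.lstsq(D,Y,rcond=None)
print('centre',S[0],'up',S[1],np.linalg.norm(S[1]),'right',S[2],np.linalg.norm(S[2]),'dot',S[1]@S[2]);print('resid',np.round((D@S-Y)*1000,2))
n=np.cross(S[2],S[1]);n/=np.linalg.norm(n);print('n',n,'tilt',np.degrees(np.arccos(n[2])),'yaw',np.arctan2(-n[1],-n[0]),np.arctan2(S[1][1],S[1][0]),np.arctan2(S[2][1],S[2][0])+np.pi/2)
E
```

```text
{'blue': array([289.10943034, 168.63267414]), 'yellow': array([306.44166749, 158.71506954]), 'green': array([344.00015731, 168.91075805]), 'red': array([353.44301235, 186.05465462])} {'blue': array([255.0710692 , 190.71096793]), 'yellow': array([270.29891238, 181.94179564]), 'green': array([303.90178571, 191.00993682]), 'red': array([312.82326284, 205.95877392])}
blue [0.5371 0.2218 0.0839] 0.030730220419331225
yellow [0.549  0.208  0.0859] 0.004444121477429295
green [0.5472 0.1723 0.0838] 0.05029293207126186
red [0.5342 0.1602 0.0781] 0.039161481270810136
0.06191255371744257 0.06235871665458485
centre [0.51865124 0.19219595 0.07577323] up [0.92462906 0.19201259 0.30268364] 0.9916779358977779 right [ 0.19777743 -0.97173469 -0.00604305] 0.9916757260577823 dot -0.005543675735761884
resid [[ 0.04  0.03 -0.25]
 [-0.06 -0.04  0.43]
 [ 0.06  0.04 -0.43]
 [-0.04 -0.03  0.25]]
n [-0.297911   -0.06655592  0.95227063] tilt 17.773509785696692 yaw 0.21979932932842744 0.20475425197518543 0.20078773608987377
```

View pics/d1z.png

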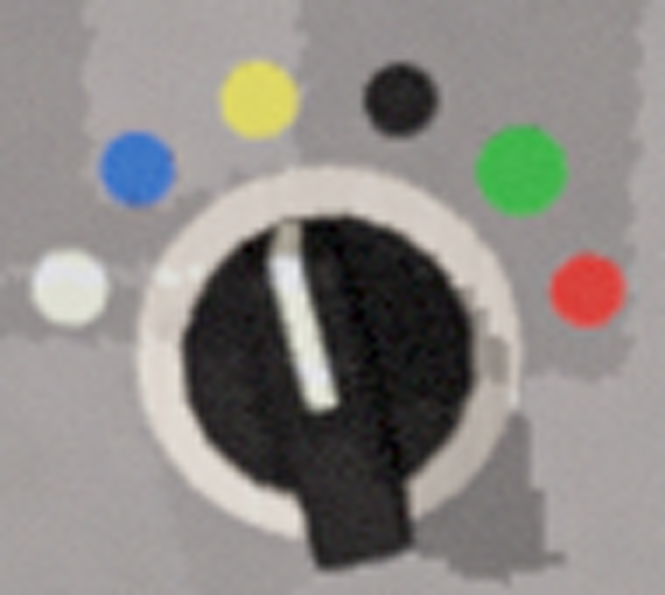

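View pics/d2z.png

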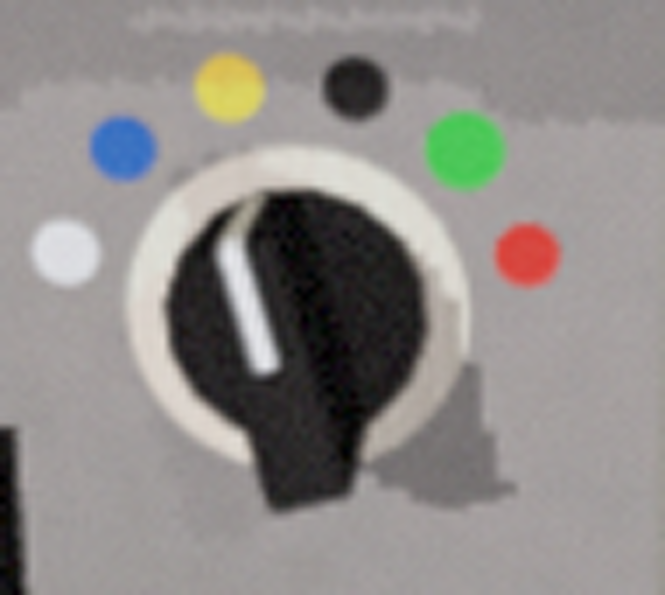

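Run:
```python
from dots import *
A=cam('wrist',pickle.load(open('pics/d1.pkl','rb')));B=cam('wrist',pickle.load(open('pics/d2.pkl','rb')))
a=lambda u:((u[0]+.5)/7+270-.5,(u[1]+.5)/7+145-.5)
b=lambda u:((u[0]+.5)/7+238-.5,(u[1]+.5)/7+170-.5)
psi=.202;s,c=np.sin(np.radians(20)),np.cos(np.radians(20))
n=np.array([-s*np.cos(psi),-s*np.sin(psi),c]);up=np.array([c*np.cos(psi),c*np.sin(psi),s]);left=np.cross(n,up)
C=np.array([.5187,.1922,.0758])
L=[]
for u,v in (((286,252),(231,240)),((322,405),(266,371))):
    p,e=tri((A,a(u)),(B,b(v)));q=p-C;L.append(p);print(np.round(p,4),e*1000,'up,left,n',np.round([q@up*1e3,q@left*1e3,q@n*1e3],1))
d=L[0]-L[1];th=np.arctan2(d@left,d@up);print('bar left angle deg',np.degrees(th))
th=np.radians(15)
bar=np.cos(th)*up+np.sin(th)*left
x=np.cross(bar,n)  # right of bar
y=-n;Rm=np.column_stack([x,y,np.cross(x,y)])
o=robot.get_obs()
print('pre');target(o,C+.088*n,Rm);print('grip');target(o,C+.028*n,Rm)
```

```text
[0.5262 0.1988 0.112 ] 0.23179611192421506 up,left,n [20.6  4.9 31.1]
[0.5099 0.1911 0.1061] 0.14462353254633534 up,left,n [ 2.   0.7 31.5]
bar left angle deg 12.82677714896957
pre
row [-3.95  8.02 -2.84] [ 0.0026 -0.2567  0.0007]
grip
row [-3.96 14.02 -2.82] [ 0.0026 -0.2567  0.0007]
```

{"name": "carry_out", "arguments": {"moves": [[1,-2,4,-1.5,0,-0.13,0],[1,-3.95,8,-2.8,0,-0.25,0],[1,-3.95,8,-2.8,0,-0.257,0],[1,-3.95,8,-2.8,0,-0.257,0],[1,-3.95,8,-2.8,0,-0.257,0]]}}

```text
time: 4.15
position: [0.4923, 0.1866, 0.1614]
tool_rot: [-0.508, 0.275, -0.457, 0.677]
ft_force: [0.5, 0.4, 0.0]
grip_width: 0.0868
```

```bash
python3 shot.py d3
cat > tgt.py <<'E'
from h import *
psi=.202;s,c=np.sin(np.radians(20)),np.cos(np.radians(20))
n=np.array([-s*np.cos(psi),-s*np.sin(psi),c]);up=np.array([c*np.cos(psi),c*np.sin(psi),s]);left=np.cross(n,up)
C=np.array([.5187,.1922,.0758])
def dialR(deg):
    th=np.radians(deg);bar=np.cos(th)*up+np.sin(th)*left
    x=np.cross(bar,n);y=-n;return np.column_stack([x,y,np.cross(x,y)])
E
python3 - <<'E'
from tgt import *
o=robot.get_obs();target(o,C+.028*n,dialR(15))
E
```

```text
4.15 [0.139 0.444 2.006 0.061 0.339 1.191] [0.4923 0.1866 0.1614] [-0.01  -0.027 -0.01  -0.001 -0.    -0.004]
row [-0.17  6.21 -0.45] [-0.0045  0.0003  0.003 ]
```

View pics/d3.png

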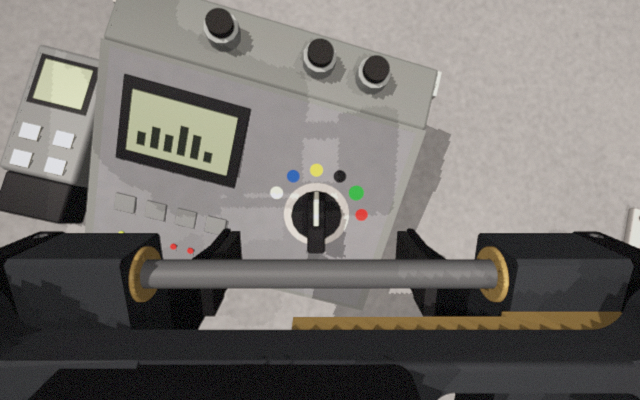

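{"name": "carry_out", "arguments": {"moves": [[1,-0.1,1.5,-0.4,0,0,0],[1,-0.1,3,-0.4,0,0,0],[1,-0.1,4,-0.4,0,0,0],[1,-0.1,4,-0.4,0,0,0]]}}

```text
time: 4.6
position: [0.5021, 0.188, 0.1216]
tool_rot: [-0.508, 0.276, -0.456, 0.677]
ft_force: [0.3, -0.1, 0.3]
grip_width: 0.0866
```

Run:
```python
from tgt import *
o=robot.get_obs();print(o['time'],o['position']);target(o,C+.028*n,dialR(15))
```

```text
4.6 [0.50209455 0.18802082 0.12157969]
row [-0.07  2.09  0.06] [-0.0021  0.0002  0.0024]
```

{"name": "carry_out", "arguments": {"moves": [[1,-0.05,1,0,0,0,0],[1,-0.05,2,0,0,0,0],[1,-0.05,2,0,0,0,0],[1,-0.05,2,0,0,0,0]]}}

```text
time: 5.0
position: [0.5075, 0.1902, 0.1018]
tool_rot: [-0.509, 0.276, -0.455, 0.676]
ft_force: [0.9, -0.6, -0.1]
grip_width: 0.0873
```

Run:
```python
from tgt import *
o=robot.get_obs();print(o['time'],o['position'],o['ft_force']);target(o,C+.028*n,dialR(15))
```

```text
5.0 [0.50747997 0.19018295 0.10178244] [ 0.90928783 -0.56705048 -0.06250823]
row [0.07 0.03 0.17] [0.0002 0.0015 0.0013]
```

Close the fingers.

{"name": "carry_out", "arguments": {"moves": [[0,0,0,0.1,0,0,0],[0,0,0,0.1,0,0,0],[0,0,0,0.1,0,0,0],[0,0,0,0.1,0,0,0],[0,0,0,0.1,0,0,0],[0,0,0,0.1,0,0,0],[0,0,0,0.1,0,0,0],[0,0,0,0.1,0,0,0],[0,0,0,0.1,0,0,0],[0,0,0,0.1,0,0,0]], "force": 25}}

```text
time: 6.0
position: [0.5084, 0.1906, 0.1025]
tool_rot: [-0.509, 0.276, -0.456, 0.677]
ft_force: [-0.2, -0.0, -0.5]
grip_width: 0.0148
```

Run:
```python
from tgt import *
o=robot.get_obs();print(o['time'],o['position'],o['ft_force'],o['moment'],o['grip_width'],o['q']);target(o,C+.028*n,dialR(-45))
```

```text
6.0 [0.50842498 0.19057873 0.10245158] [-0.20890553 -0.03195318 -0.49321271] [-0.04140407  0.22328658  0.01506728] 0.014810828496367718 [0.14249988 0.58286526 2.00600473 0.09372516 0.20417273 1.15988724]
row [0.06 0.06 0.05] [-0.0012  1.0486  0.0012]
```

{"name": "carry_out", "arguments": {"moves": [[0,0,0,0,0,0,0],[0,0,0,0,0,0,0],[0,0,0,0,0,0,0]]}}

```text
time: 6.3
position: [0.5085, 0.1906, 0.1025]
tool_rot: [-0.509, 0.276, -0.456, 0.677]
ft_force: [0.3, 0.3, -0.4]
grip_width: 0.0128
```

{"name": "carry_out", "arguments": {"moves": [[0,0,0,0,0,0.1,0],[0,0,0,0,0,0.2,0],[0,0,0,0,0,0.3,0],[0,0,0,0,0,0.4,0],[0,0,0,0,0,0.5,0],[0,0,0,0,0,0.5,0]]}}

```text
time: 6.9
position: [0.5085, 0.1902, 0.1025]
tool_rot: [-0.38, 0.434, -0.567, 0.587]
ft_force: [0.2, -2.7, -0.4]
grip_width: 0.0131
```

Run:
```python
from tgt import *
o=robot.get_obs();print(o['time'],o['position'],o['ft_force'],o['moment'],o['grip_width'],o['q']);target(o,C+.028*n,dialR(-45))
```

```text
6.9 [0.50854578 0.19022988 0.102457  ] [ 0.24146581 -2.72107563 -0.39675265] [-0.57652441  0.1696822  -0.27846623] 0.013105597811802858 [0.14185808 0.58285375 2.00606654 0.09340416 0.20403906 1.65985501]
row [-0.    0.06  0.06] [-0.0017  0.5484  0.0011]
```

{"name": "carry_out", "arguments": {"moves": [[0,0,0,0,0,0.1,0],[0,0,0,0,0,0.2,0],[0,0,0,0,0,0.3,0],[0,0,0,0,0,0.4,0],[0,0,0,0,0,0.5,0],[0,0,0,0,0,0.56,0],[0,0,0,0,0,0.56,0],[0,0,0,0,0,0.56,0]]}}

```text
time: 7.7
position: [0.5084, 0.1898, 0.1024]
tool_rot: [0.209, -0.579, 0.65, -0.445]
ft_force: [0.0, -6.9, -0.2]
grip_width: 0.013
```

```bash
python3 shot.py d4;python3 - <<'E'
from tgt import *
o=robot.get_obs();print(o['time'],o['position'],o['ft_force'],o['moment'],o['grip_width'],o['q']);target(o,C+.028*n,dialR(-45))
E
```

```text
7.7 [0.141 0.583 2.006 0.093 0.204 2.217] [0.5084 0.1898 0.1024] [ 0.001 -0.    -0.     0.001 -0.001 -0.003]
7.75 [0.50837731 0.1898177  0.10237593] [ 0.81358419 -6.23697337  0.81872727] [-0.97810109  0.12949626 -0.36204663] 0.01269603042751514 [0.14120412 0.58282057 2.00646315 0.09268678 0.2041903  2.21730417]
row [-0.08  0.06  0.04] [-0.0017 -0.009   0.0012]
```

View pics/d4.png

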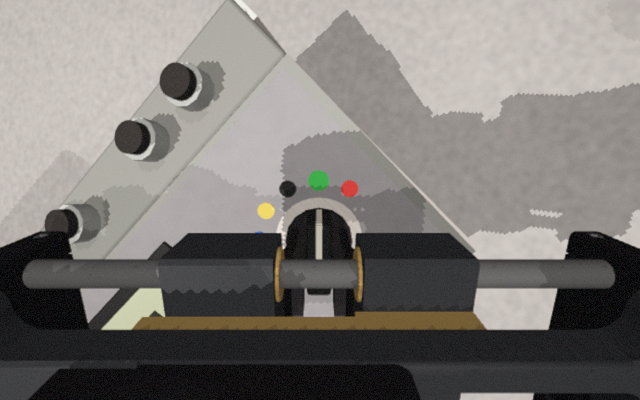

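{"name": "carry_out", "arguments": {"moves": [[0.4,0,0,0,0,0,0],[0.4,0,0,0,0,0,0],[0.4,0,0,0,0,0,0],[0.4,0,0,0,0,0,0],[0.4,0,0,0,0,0,0],[0.4,0,-2,0,0,0,0],[0.4,0,-5,0,0,0,0],[0.4,0,-8,0,0,0,0],[0.4,0,-10,0,0,0,0],[0.4,0,-10,0,0,0,0]]}}

```text
time: 8.75
position: [0.4752, 0.1842, 0.1989]
tool_rot: [0.207, -0.579, 0.65, -0.446]
ft_force: [1.4, -0.3, -0.6]
grip_width: 0.035
```

```bash
python3 shot.py d5;python3 - <<'E'
from tgt import *
o=robot.get_obs();print(o['time'],o['position'],o['ft_force'],o['grip_width'],o['q'])
# knob
Rk=down(.188-np.pi/2)
print('via');target(o,[.47,-.10,.23],Rk);print('pre');target(o,[.5048,-.2186,.18],Rk)
E
```

```text
8.75 [0.138 0.351 2.01  0.05  0.427 2.262] [0.4752 0.1842 0.1989] [-0.004  0.057  0.004  0.003 -0.036 -0.001]
8.8 [0.47514286 0.18405857 0.19767701] [-0.39282083 -0.62643954  0.65274369] 0.034857682271084836 [0.13806461 0.35325038 2.01056416 0.04995991 0.42578222 2.26155853]
via
row [22.76 -5.14 16.53] [-0.3334 -0.7742 -0.1414]
pre
row [31.91 -0.07 24.8 ] [-0.3334 -0.7742 -0.1414]
```

View pics/d5.png

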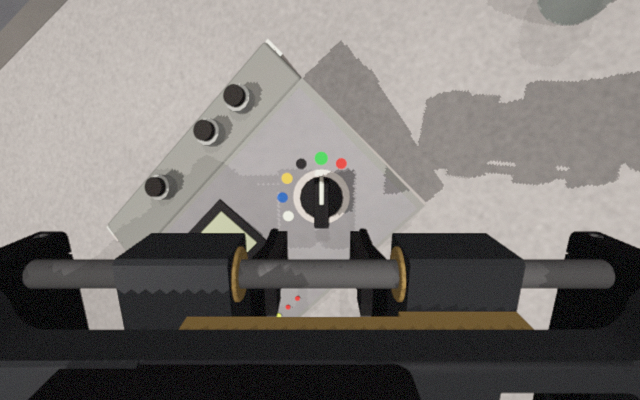

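{"name": "carry_out", "arguments": {"moves": [[0.5,0,-3,0,0,0,0],[0.5,4,-5,3,-0.05,-0.13,-0.02],[0.5,8,-5.1,6,-0.11,-0.26,-0.05],[0.5,15,-5.1,11,-0.2,-0.45,-0.08],[0.5,22.8,-5.1,16.5,-0.33,-0.77,-0.14],[0.5,22.8,-5.1,16.5,-0.33,-0.77,-0.14],[0.5,22.8,-5.1,16.5,-0.33,-0.77,-0.14],[0.5,32,-2,24.8,-0.33,-0.77,-0.14],[0.5,32,-2,24.8,-0.33,-0.77,-0.14],[0.5,32,-2,24.8,-0.33,-0.77,-0.14],[0.5,32,0,24.8,-0.33,-0.77,-0.14],[0.5,32,0,24.8,-0.33,-0.77,-0.14],[0.5,32,0,24.8,-0.33,-0.77,-0.14],[0.5,32,0,24.8,-0.33,-0.77,-0.14],[0.5,32,0,24.8,-0.33,-0.77,-0.14]]}}

```text
time: 10.3
position: [0.5042, -0.2186, 0.1786]
tool_rot: [-0.544, 0.452, -0.452, 0.544]
ft_force: [-0.0, 0.0, -0.4]
grip_width: 0.0436
```

```bash
python3 shot.py k1;python3 - <<'E'
from h import *
o=robot.get_obs();print(o['time'],o['position'],o['ft_force'],o['grip_width'],o['q'])
target(o,[.5048,-.2186,.113],down(.188-np.pi/2))
E
```

```text
10.3 [-6.130e-01  5.100e-01  1.686e+00  1.000e-03  9.450e-01  7.720e-01] [ 0.5042 -0.2186  0.1786] [-0.003 -0.006 -0.004 -0.    -0.001  0.001]
10.35 [ 0.50423806 -0.21873738  0.17875129] [-0.12580598 -0.15289977  0.53392819] 0.04379011386400944 [-6.13146452e-01  5.10312959e-01  1.68571196e+00  1.15354678e-03
  9.44773306e-01  7.72259970e-01]
row [-0.    6.58  0.05] [-0.0012 -0.0033 -0.0001]
```

View pics/k1.png

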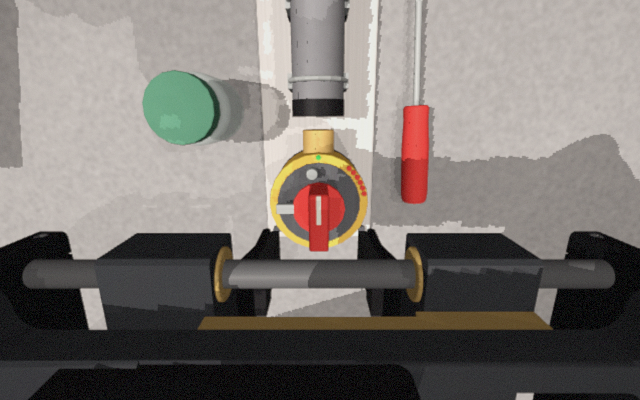

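{"name": "carry_out", "arguments": {"moves": [[0.5,0,2,0.05,0,-0.003,0],[0.5,0,4,0.05,0,-0.003,0],[0.5,0,5.5,0.05,0,-0.003,0],[0.5,0,6.5,0.05,0,-0.003,0],[0.5,0,6.55,0.05,0,-0.003,0],[0.5,0,6.55,0.05,0,-0.003,0]]}}

```text
time: 10.95
position: [0.5049, -0.2193, 0.1129]
tool_rot: [-0.544, 0.451, -0.451, 0.545]
ft_force: [1.0, 0.1, -0.2]
grip_width: 0.0437
```

{"name": "carry_out", "arguments": {"moves": [[0,0,0,0,0,0,0],[0,0,0,0,0,0,0],[0,0,0,0,0,0,0],[0,0,0,0,0,0,0],[0,0,0,0,0,0,0],[0,0,0,0,0,0,0],[0,0,0,0,0,0,0],[0,0,0,0,0,0,0]], "force": 35}}

```text
time: 11.75
position: [0.5045, -0.2188, 0.1125]
tool_rot: [-0.544, 0.452, -0.451, 0.545]
ft_force: [0.4, 3.6, 2.8]
grip_width: 0.014
```

```bash
python3 shot.py k2;python3 - <<'E'
from h import *
o=robot.get_obs();print(o['time'],o['position'],o['ft_force'],o['moment'],o['grip_width'],o['q'])
target(o,[.5048,-.2186,.113],down(.188-np.pi/2))
E
```

```text
11.75 [-0.613  0.614  1.732  0.002  0.797  0.77 ] [ 0.5045 -0.2188  0.1125] [ 0.     0.001  0.001 -0.    -0.002  0.   ]
11.8 [ 0.50446755 -0.21879198  0.1124725 ] [-0.06564553  3.32236691  3.68135817] [ 0.70665025 -0.06925935  0.03950388] 0.013560315323483346 [-0.61329751  0.61395027  1.73179814  0.00212983  0.79691014  0.7698327 ]
row [-0.01 -0.05  0.04] [-0.0004 -0.0018 -0.0018]
```

{"name": "carry_out", "arguments": {"moves": [[0,0,0.2,0,0,0,0],[0,0,0.4,0,0,0,0],[0,0,0.6,0,0,0,0],[0,0,0.75,0,0,0,0],[0,0,0.75,0,0,0,0],[0,0,0.75,0,0,0,0]]}}

```text
time: 12.4
position: [0.5045, -0.2188, 0.1052]
tool_rot: [-0.544, 0.452, -0.451, 0.545]
ft_force: [-0.4, 5.4, 8.2]
grip_width: 0.0141
```

Run:
```python
from h import *
o=robot.get_obs();print(o['time'],o['position'],o['ft_force'],o['moment'],o['grip_width'],o['q'])
```

```text
12.4 [ 0.50449077 -0.21882524  0.10521496] [-0.35886979  5.41956305  8.17483628] [ 0.97570366 -0.00422699  0.0523025 ] 0.01410021140246311 [-0.61333065  0.62595166  1.73581188  0.00218393  0.78085665  0.76982613]
```

{"name": "carry_out", "arguments": {"moves": [[0,0,0.08,0,0,0,0],[0,0,0.08,0,0,0,0],[0,0,0.08,0,0,0.05,0],[0,0,0.08,0,0,0.1,0],[0,0,0.08,0,0,0.1,0]]}}

```text
time: 12.9
position: [0.5045, -0.2189, 0.1047]
tool_rot: [-0.52, 0.479, -0.478, 0.521]
ft_force: [-0.1, 5.3, 9.5]
grip_width: 0.0136
```

Run:
```python
from h import *
o=robot.get_obs();print(o['time'],o['position'],o['ft_force'],o['moment'],o['grip_width'],o['q'])
```

```text
12.9 [ 0.50451224 -0.21894175  0.10466644] [-0.1456623   5.32764931  9.45483279] [0.93926881 0.13792861 0.03085485] 0.013598533030559124 [-0.61341269  0.62685259  1.73613637  0.00199513  0.77933088  0.87069539]
```

{"name": "carry_out", "arguments": {"moves": [[0,0,0,0,0,0.1,0],[0,0,0,0,0,0.2,0],[0,0,0,0,0,0.3,0],[0,0,0,0,0,0.4,0],[0,0,0,0,0,0.4,0]]}}

```text
time: 13.4
position: [0.5044, -0.2192, 0.1047]
tool_rot: [-0.415, 0.573, -0.572, 0.416]
ft_force: [-1.5, 4.4, 9.0]
grip_width: 0.0135
```

```bash
python3 shot.py k3
python3 - <<'E'
from h import *
o=robot.get_obs();print(o['time'],o['position'],o['ft_force'],o['moment'],o['grip_width'],o['q'])
s=robot.camera('side')[130:220,330:450,::-1];cv2.imwrite('pics/k3s.png',cv2.resize(s,None,fx=5,fy=5,interpolation=cv2.INTER_CUBIC))
E
```

```text
13.4 [-6.140e-01  6.270e-01  1.736e+00  1.000e-03  7.790e-01  1.271e+00] [ 0.5044 -0.2192  0.1047] [-0.001  0.001  0.002 -0.     0.002 -0.057]
13.45 [ 0.50445322 -0.21924455  0.1046743 ] [-0.5676176   4.12919202  8.42238947] [0.82113127 0.20141405 0.08273013] 0.013719300496091033 [-6.13642185e-01  6.26872688e-01  1.73603890e+00  1.21157873e-03
  7.79187287e-01  1.27001723e+00]
```

View pics/k3.png

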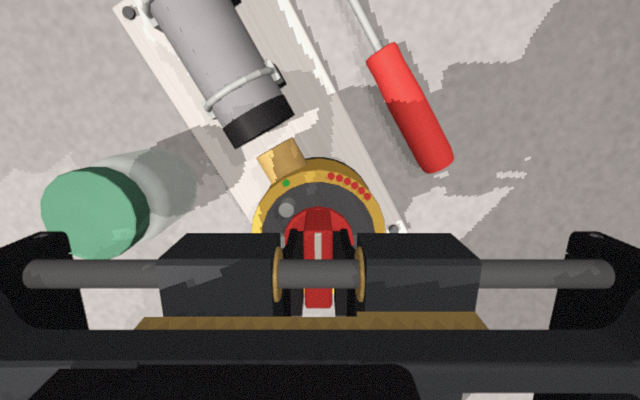

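View pics/k3s.png

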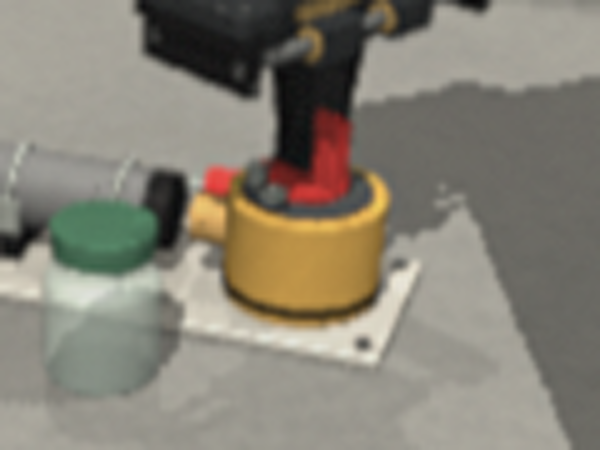

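{"name": "carry_out", "arguments": {"moves": [[0,0,0,0,0,0.1,0],[0,0,0,0,0,0.2,0],[0,0,0,0,0,0.3,0],[0,0,0,0,0,0.4,0],[0,0,0,0,0,0.43,0],[0,0,0,0,0,0.43,0]]}}

```text
time: 14.1
position: [0.5043, -0.2196, 0.1047]
tool_rot: [-0.284, 0.648, -0.647, 0.284]
ft_force: [-1.1, 2.9, 9.6]
grip_width: 0.0143
```

```bash
cat > st.py <<'E'
from h import *
o=robot.get_obs();print(o['time'],o['position'],o['ft_force'],o['moment'],o['grip_width'],o['q'][5])
M=pose(o);print('turn',(.188-np.pi/2)-np.arctan2(M[1,0],M[0,0]))
E
python3 st.py
```

```text
14.1 [ 0.50426208 -0.21955478  0.10467151] [-1.08261129  2.86115308  9.55964928] [0.70161433 0.2931683  0.07929039] 0.014342250540092829 1.7001881689502358
turn 0.931567493103836
```

{"name": "carry_out", "arguments": {"moves": [[0,0,0,0,0,0.03,0],[0,0,0,0,0,0.06,0],[0,0,0,0,0,0.06,0]]}}

```text
time: 14.4
position: [0.5042, -0.2196, 0.1047]
tool_rot: [-0.265, 0.656, -0.655, 0.265]
ft_force: [-1.1, 2.9, 8.4]
grip_width: 0.0139
```

```bash
python3 st.py
```

```text
14.4 [ 0.50422431 -0.21955077  0.10465391] [-1.05821535  2.85416346  8.43457632] [0.73180429 0.32880744 0.08863653] 0.01387234201611418 1.7601680110572135
turn 0.9914613965982222
```

{"name": "carry_out", "arguments": {"moves": [[0,0,0,0,0,0.02,0],[0,0,0,0,0,0.04,0],[0,0,0,0,0,0.04,0]]}}

```text
time: 14.7
position: [0.5042, -0.2196, 0.1047]
tool_rot: [-0.252, 0.661, -0.661, 0.251]
ft_force: [-1.9, 2.6, 8.5]
grip_width: 0.014
```

```bash
python3 st.py
```

```text
14.7 [ 0.50419729 -0.21959807  0.10466978] [-1.87885344  2.5516207   8.46640879] [0.65279191 0.36390424 0.10075623] 0.014006491095488604 1.7999858005686205
turn 1.0312884855933977
```

{"name": "carry_out", "arguments": {"moves": [[0,0,0,0,0,0.015,0],[0,0,0,0,0,0.03,0],[0,0,0,0,0,0.03,0]]}}

```text
time: 15.0
position: [0.5042, -0.2196, 0.1047]
tool_rot: [-0.242, 0.665, -0.664, 0.242]
ft_force: [-0.4, 3.3, 8.2]
grip_width: 0.014
```

```bash
python3 st.py
```

```text
15.0 [ 0.50416069 -0.21960426  0.1046598 ] [-0.39830847  3.30729986  8.16955148] [0.70312385 0.4546452  0.1327117 ] 0.013993373789845748 1.829872066211664
turn 1.06118110361472
```

{"name": "carry_out", "arguments": {"moves": [[0,0,0,0,0,0.01,0],[0,0,0,0,0,0.02,0],[0,0,0,0,0,0.02,0]]}}

```text
time: 15.3
position: [0.5041, -0.2196, 0.1046]
tool_rot: [-0.235, 0.667, -0.667, 0.235]
ft_force: [-1.6, 2.5, 8.3]
grip_width: 0.0137
```

```bash
python3 st.py
```

```text
15.3 [ 0.50413604 -0.21958833  0.10464957] [-1.61467492  2.49140934  8.32161425] [0.64966664 0.3638421  0.15786536] 0.013744215834614206 1.8496592706404782
turn 1.0808483050554074
```

{"name": "carry_out", "arguments": {"moves": [[0,0,0,0,0,0.01,0],[0,0,0,0,0,0.02,0],[0,0,0,0,0,0.03,0],[0,0,0,0,0,0.03,0]]}}

```text
time: 15.7
position: [0.5041, -0.2194, 0.1047]
tool_rot: [-0.226, 0.67, -0.67, 0.225]
ft_force: [-1.2, 3.8, 9.6]
grip_width: 0.0136
```

```bash
python3 st.py
```

```text
15.7 [ 0.50405285 -0.21943867  0.10466239] [-1.19398238  3.83462739  9.5617682 ] [0.77609994 0.32119821 0.46674409] 0.013565632897608048 1.878718977246049
turn 1.109358507813501
```

{"name": "carry_out", "arguments": {"moves": [[0,0,0,0,0,0.01,0],[0,0,0,0,0,0.02,0],[0,0,0,0,0,0.03,0],[0,0,0,0,0,0.03,0]]}}

```text
time: 16.1
position: [0.504, -0.2193, 0.1047]
tool_rot: [-0.216, 0.674, -0.673, 0.216]
ft_force: [-2.6, 3.7, 9.6]
grip_width: 0.0142
```

```bash
python3 st.py
```

```text
16.1 [ 0.50398302 -0.21932994  0.10466567] [-2.60048135  3.70866443  9.59111766] [0.83919924 0.30282072 0.6733073 ] 0.014155210127843876 1.9079640826051925
turn 1.1381339316549066
```

{"name": "carry_out", "arguments": {"moves": [[0,0,0,0,0,-0.01,0],[0,0,0,0,0,-0.02,0],[0,0,0,0,0,-0.02,0]]}}

```text
time: 16.4
position: [0.504, -0.2194, 0.1047]
tool_rot: [-0.223, 0.671, -0.671, 0.222]
ft_force: [-1.1, 3.7, 9.0]
grip_width: 0.0136
```

```bash
python3 st.py; python3 shot.py k4
```

```text
16.4 [ 0.50401946 -0.21941161  0.10467459] [-1.05961172  3.7295145   8.97251948] [0.73980977 0.35174133 0.48629769] 0.013554295667624202 1.8881751899136658
turn 1.1186040361384915
16.4 [-6.140e-01  6.270e-01  1.736e+00 -1.000e-03  7.790e-01  1.888e+00] [ 0.504  -0.2194  0.1047] [ 0.002 -0.001 -0.001  0.    -0.001  0.006]
```

View pics/k4.png

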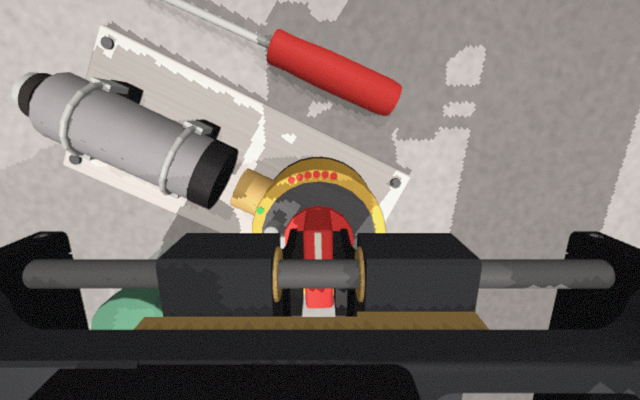

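{"name": "carry_out", "arguments": {"moves": [[0,0,0,0,0,0,0],[0,0,0,0,0,0,0],[0,0,0,0,0,0,0],[0,0,0,0,0,0,0],[0,0,0,0,0,0,0],[0,0,0,0,0,0,0],[0,0,0,0,0,0,0],[0,0,0,0,0,0,0],[0,0,0,0,0,0,0],[0,0,0,0,0,0,0],[0,0,0,0,0,0,0],[0,0,0,0,0,0,0],[0,0,0,0,0,0,0],[0,0,0,0,0,0,0],[0,0,0,0,0,0,0],[0,0,0,0,0,0,0],[0,0,0,0,0,0,0],[0,0,0,0,0,0,0],[0,0,0,0,0,0,0],[0,0,0,0,0,0,0]]}}

```text
time: 18.45
position: [0.504, -0.2194, 0.1046]
tool_rot: [-0.223, 0.671, -0.671, 0.222]
ft_force: [-1.9, 4.6, 9.4]
grip_width: 0.0141
```

```bash
python3 st.py
```

```text
18.45 [ 0.50402325 -0.21940665  0.10464743] [-1.87390271  4.58747681  9.42335064] [0.71152364 0.38182367 0.53557027] 0.014094817375041521 1.8883002705781644
turn 1.118778338261473
```

{"name": "carry_out", "arguments": {"moves": [[1,0,0,0,0,0,0],[1,0,0,0,0,0,0],[1,0,0,0,0,0,0],[1,0,0,0,0,0,0],[1,0,0,0,0,0,0],[1,0,0,0,0,0,0],[1,0,0,0,0,0,0],[1,0,0,0,0,0,0],[1,0,0,0,0,0,0],[1,0,0,0,0,0,0],[1,0,-2,0,0,0,0],[1,0,-4,0,0,0,0],[1,0,-8,0,0,0,0],[1,0,-12,0,0,0,0],[1,0,-14,0,0,0,0],[1,0,-14,0,0,0,0],[1,0,-14,0,0,0,0]]}}

```text
time: 20.15
position: [0.5042, -0.2192, 0.244]
tool_rot: [-0.221, 0.672, -0.671, 0.222]
ft_force: [0.1, 0.4, -0.6]
grip_width: 0.0869
```

```bash
python3 st.py; python3 shot.py e1
python3 - <<'E'
from h import *
s=robot.camera('side')[:,:,::-1];t=robot.camera('top')[:,:,::-1]
cv2.imwrite('pics/e_side.png',s);cv2.imwrite('pics/e_top.png',t)
c=lambda im,x,y,w,h:cv2.resize(im[y:y+h,x:x+w],(400,300),interpolation=cv2.INTER_CUBIC)
cv2.imwrite('pics/e_mix.png',np.vstack([np.hstack([c(s,300,130,130,98),c(s,210,200,140,105)]),np.hstack([c(t,345,150,120,90),c(t,160,150,140,105)])]))
E
```

```text
20.15 [ 0.50421442 -0.21924007  0.24401872] [ 0.07950993  0.36311566 -0.61798664] [ 0.08486461 -0.00018894 -0.03922392] 0.08687864757933984 1.89009773079444
turn 1.1217013272011587
20.15 [-6.140e-01  4.230e-01  1.619e+00  1.000e-03  1.100e+00  1.890e+00] [ 0.5042 -0.2192  0.244 ] [ 0.001  0.03   0.028 -0.002  0.001  0.   ]
```

View pics/e_mix.png

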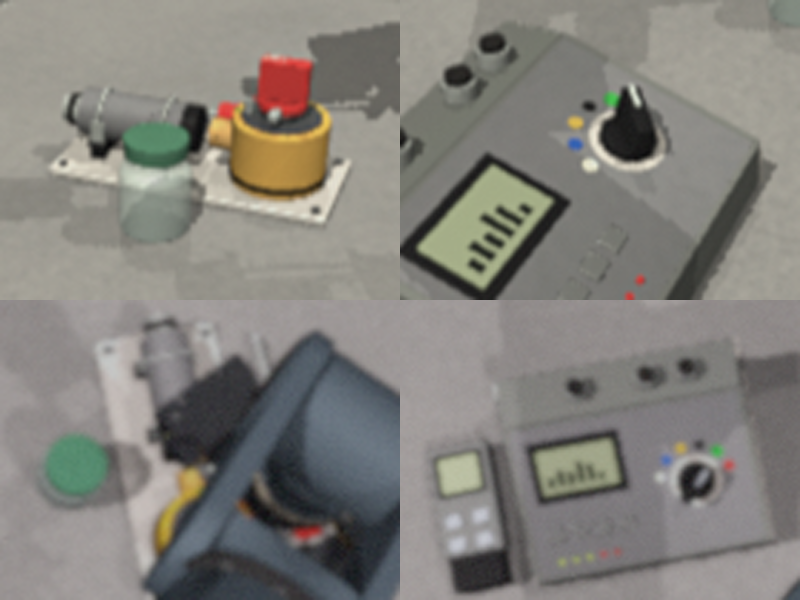

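View pics/e1.png

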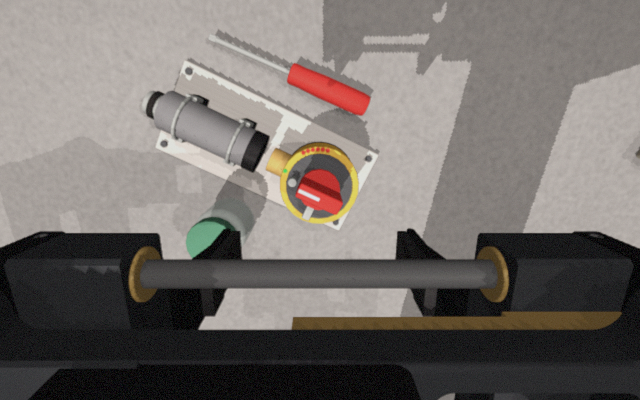

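Run:
```python
from h import *
a=cv2.imread('pics/side0.png');b=cv2.imread('pics/e_side.png')
for im in(a,b):
    h=cv2.cvtColor(im,cv2.COLOR_BGR2HSV)[140:180,380:405];m=((h[...,0]<6)|(h[...,0]>174))&(h[...,1]>150)
    n,l,st,ce=cv2.connectedComponentsWithStats(m.astype(np.uint8));i=1+np.argmax(st[1:,4]);print(st[i],ce[i])
d=np.abs(a.astype(int)-b).sum(2)
print('knob diff',d[145:170,380:405].mean(),'jar',d[165:215,335:366].mean(),'meter',d[335:398,155:265].mean())
# expected px drop for 8mm
S=cam('side');print(proj(S,[.5048,-.2187,.121])-proj(S,[.5048,-.2187,.113]))
```

```text
[  4  10  17  18 260] [12.         17.97307692]
[  4  10  17  18 264] [11.98484848 17.85606061]
knob diff 44.8704 jar 37.89032258064516 meter 27.914718614718616
[ 0.23357375 -2.87234247]
```

The red knob is back within about 0.1 px of where it started, and being pushed in would show as 2.9 px. The dial is on green and the arm is clear.

Run:
```python
from rig import robot
print(robot.hand_in())
```

```text
the job is handed in; nothing more can be done
None
```

I did the source check and handed it in at about 20 s, well inside the 72 s limit; the hand-in reports no verdict.

- **Dial:** I gripped it at yellow and turned it 1.06 rad clockwise. The last side, top and wrist pictures show the pointer on green.
- **Red knob:** I pushed it in about 8 mm and turned it clockwise until the lug met the post. From the images I expected contact at about 1.07 rad, and the torque rose there.
- **Hold against the stop:** I held for just over 2 s at about 0.5 N m. After taking off the return spring, that is roughly 13–15 N on the post. It peaked for a moment at about 19–20 N, below the 40 N limit. These forces are worked out from the wrist moment, which reads a little noisy.
- **Release:** I opened the fingers fully and lifted straight up. In the side view the knob matches its starting picture to about 0.1 px; being 8 mm down would show as about 2.9 px, so it is back at rest and popped up.
- **Bystanders:** the jar stands upright, and by eye the jar, hand-held meter and screwdriver are where they were. I did not measure their positions again. A plain picture difference did not help, because the arm's shadow had moved.
- **Disagreement:** my fit to the dots put the panel at 17.8 degrees against the stated 20. I used 20, and the grip was good.

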